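# Load the paper roll holder with its spindle

### The arm

A 6-joint arm with a two-finger parallel gripper is mounted at the origin on the work surface. World frame = base frame: x ahead of the robot, y to its left, z up, the work surface at z = 0. Lengths are in mm, angles in rad, forces in N, time in s.
With the tool pointing down it reaches from about 275 to 750 mm from the base axis. Payload 10.2 kg.
Tool frame: the origin (TCP) lies between the finger pads; the fingertips stand 17 mm ahead of it and the grasp point (between the pads) lies 2 mm behind it (tips_ahead is the distance from the TCP to the fingertips, in mm); z points along the fingers, y is the line along which they close (so a half turn about z gives the same grasp; the last joint's range is limited). The gripper opens to 85 mm and grips with 20 to 120 N. Pads are 22 mm wide; open, the fingers measure 114 mm over their backs; the gripper's body (76 mm by 85 mm) begins 54 mm behind the grasp point. The pads swing forward as they close: fully open they stand 13 mm farther back than shut.
Start: joints at [1.101, 0.313, 1.498, -0, 1.331, -0.223], TCP at [128.271, 509.095, 227.794] pointing down, gripper open.
Joint ranges: [-2.94, 2.94], [-0.97, 2.17], [0.19, 2.56], [-1.23, 4.37], [0.02, 3.11], [-2.88, 2.88]. Speed limits (rad/s): [2.39, 2.39, 3.01, 3.14, 3.14, 3.14].

### API

Orientations are given as a unit quaternion [w, x, y, z].
In Python, from rig import sense, capture, finish_job, boxes_of, tips_ahead gives the robot as it stands.
- The arm moves only by the tool drive_tool, never from a script. Its argument "commands" is text: rows parted by semicolons, each of 7 numbers parted by spaces: the shift along the world's x, y, z in units of 0.1 m (1.0 is 0.1 m), then the turn, a rotation vector about the world's x, y, z in units of pi/4 rad (1.0 is pi/4 rad), then the opening in per cent of the stroke, from 0 (shut) to 100 (fully open). A call has 1 to 20 rows; each row shifts and turns the commanded pose from where the row before left it; what a row does not reach is not made up. A row lasts 1/12 s, in which the tool goes at most 41.7 mm and 7.16 degrees, less where a joint would pass 70% of its speed; a pose out of reach is approached as far as the arm can. A call with a number of a shift or a turn outside -1 to 1 is refused whole. A call with a gripper value outside its range is refused whole. The fingers move at their own pace and stop on an object; "force" is the grip in N (left out, the last holds). Time passes only in rows, so rows that do not move let the fingers close. It gives the time, the measured TCP pose, the force, the opening and the grip force at its end, in the units of the state.
- sense(): the state, without advancing time (a new reading comes with each control period).
- capture(name): name is "scene" or "top" or "wrist"; returns a dict with "pixels" (384x512x3 uint8, blue, green, red), "fov_y" (degrees; the focal length in pixels is half the picture's height over the tangent of half this angle, whatever the lens; pixels are square), "cx", "cy" (the principal point, pixels), "position" and "attitude" of the camera in the world; the wrist camera has in their place "tool_from_camera" (4x4, takes a point from camera to tool coordinates, whose origin is the TCP and whose axes are the flange's). Camera axes: x right, y down, z forward; pixel columns grow to the right and rows downward; lengths in mm; the calibration is good to about 2 mm. A picture is of the moment at which its call begins: read the wrist's pose just before it. There is no depth.
- finish_job(): hands the job in; it is judged then, once.
Trained networks look in a picture, given as the dict that the camera call returned (one of the last four; its "shot" number tells which), for a name from the list of things; names that differ only in an ending like _2 or _b are one class to them, and where a whole thing is asked for, a point or a joint stands for the part that bears it (a point fixed in the world has none). Each returns a list of dicts, best first, with "confidence" (0 to 1); they miss things now and then, are a little off and sometimes report something else, mostly with a low value. They report only what shows in the picture. A call takes as long as a camera call. They do not tell look-alikes from the thing itself.
- boxes_of(picture, name): "position" ([column, row] in pixels, amid what is visible of it).
The state is a dict: "time_s": time; "joints": joint angles; "dq": joint speeds; "tau": joint torques, N m; "eef_pos": TCP position; "ee_rot": TCP orientation; "force": force on the tool from outside, world axes, zero at the start; "wrist_torque": the same for the moment, N m; "grip_width": opening from 0.0 (shut) to 1.0 (fully open); "grip_force": force on a finger pad.
Only numpy, scipy, OpenCV 4.12 (cv2) and the standard library are available. Lean on these libraries where they do the work, as an engineer would, in place of code of your own. Each camera call takes 0.05 s, during which the arm holds its last target. There are 200 camera calls.

### The job

Load the roll of brown paper: take the steel spindle off the wooden tool rest and slide it straight through both cheeks of the plywood roll holder and the core of the roll waiting between them. Once it lies in both cheeks let go of the rod, then push it fully home by its red ball knob, so that its collar sits against the cheek (either cheek will do). Leave it there, and do not knock the roll or the other things on the table about.

Things in the scene. Friction and masses are not known exactly. Their poses are not given: they have to be found in the camera images.
- spindle_mid (a point): Middle of the spindle's bare rod, on its axis. x runs along the rod from knob to nose. The spindle balances about 16 mm from here towards the knob. At the start it lies level in one of the three slots of the tool rest, axis 40 mm above the table, knob to the left (about +y), nose to the right.
- spindle_collar (a point): The face of the collar that bears on the cheek, where the bare rod begins: a point on the axis, 101 mm from spindle_mid. Axes as spindle_mid.
- spindle_knob (a point): Centre of the red ball knob (32 mm in diameter), on the axis, 26 mm behind the collar's bearing face, 127 mm from spindle_mid. Axes as spindle_mid.
- spindle_nose (a point): Tip of the spindle, on the axis, 101 mm ahead of spindle_mid. Axes as spindle_mid.
- holder_axis (a point): The roll holder, fixed: plywood base 150 (x) by 200 (y) by 18 mm with two upright cheeks, 130 wide (x), 18 thick (y), tops 120 mm above the table, 116 mm clear between them. Each has a 20 mm bore, on one level axis 85 mm up. This point: on the axis, midway between the cheeks; y along it to the left cheek, z up. Outer faces 76 mm, inner faces 58 mm from here.
- bore_left (a point): Centre of the left (+y) bore, 20 mm in diameter inside a black bush ring 33 mm across, at the outer face of its cheek. Axes as holder_axis.
- bore_right (a point): Centre of the right (-y) bore, 20 mm in diameter inside a black bush ring 33 mm across, at the outer face of its cheek. Axes as holder_axis.
- roll_centre (a point): The fresh roll of brown kraft paper, 100 mm in diameter, 108 mm wide, with a 38 mm hole through its core, about 0.5 kg, loose. It stands on the rails between the cheeks, its core level with the bores. This point is its centre; y along its core.
- rest_top (a point): The slotted wooden tool rest, fixed: two end boards 93 mm apart in y (8 mm thick, 200 mm long in x, 46 mm high), each with three open slots 18 mm wide, 70 mm apart in x. Rods lie across both boards on the slot floors, 32 mm up. The knob and some 68 mm of the spindle's bare rod overhang the left board. This point: middle of the rest, at its top; y along the slots, to the left.
- brush: Bystander: blue paint brush, about 200 mm long and 14 mm thick, loose in another slot of the rest, 70 mm or more from the spindle. Origin on its axis near its middle.
- wax_pen: Bystander: wooden wax pen with a brass tip, about 190 mm long, 15 mm thick, loose in the third slot of the rest. Origin on its axis near its middle.
- jar_amber: Bystander: glass jar of amber dye with a green lid, 66 mm in diameter, 99 mm high. Origin under its foot.
- jar_violet: Bystander: glass jar of violet dye with a white lid, 66 mm in diameter, 99 mm high. Origin under its foot.
- wax_star: Bystander: yellow star-shaped beeswax candle, about 80 mm across, 24 mm high. Origin under its foot.
- dye_cup: Bystander: clear plastic cup with green dye, 66 mm across, 70 mm high. Origin under its foot.
- egg_cup: Bystander: white egg in a blue china egg cup, 44 mm across, 80 mm high. Origin under its foot.
- spindle: The spindle: bare steel rod 15 mm in diameter, 202 mm long, its last 12 mm tapering to a 7 mm nose; at its other end an aluminium collar (25 mm in diameter, 8 mm thick), then a red ball knob (32 mm). About 0.31 kg. Origin and axes as spindle_mid. Held by the round ball alone it swings down: hold it by the rod until it lies in both cheeks.
- spoon: Bystander: steel spoon with a wooden handle, about 160 mm long, lying behind the holder. Origin under its middle.
Mind the look-alikes: they are no part of the job. What is shaped like the part that bears roll_centre but pink is not meant.

How it is judged (in metres and radians):
On the way:
1. the spindle lies in both bores (its nose inside the far cheek) with the fingers off it ((y of spindle_nose in the frame of holder_axis below -0.06 m or y of spindle_nose in the frame of holder_axis above 0.06 m) and distance between spindle_mid and holder_axis below 0.06 m and x of spindle_nose in the frame of holder_axis between -0.007 and 0.007 m and z of spindle_nose in the frame of holder_axis between -0.007 and 0.007 m and angle between the x axis of spindle_mid and the y axis of holder_axis, either way round below 0.08 rad and contact force between the fingers and spindle below 0.1 N), for 0.2 s.
At the end, for the whole second after the job is handed in: The spindle lies still in both bores and through the roll's core: axis within 6 mm and 0.06 rad of the bores' axis, collar face within 7 mm of the centre of a bore's outer mouth (left or right), roll centre within 12 mm of the axis and not askew (0.15 rad) (angle between the x axis of spindle_mid and the y axis of holder_axis, either way round below 0.06 rad and x of spindle_collar in the frame of holder_axis between -0.006 and 0.006 m and z of spindle_collar in the frame of holder_axis between -0.006 and 0.006 m and x of spindle_nose in the frame of holder_axis between -0.006 and 0.006 m and z of spindle_nose in the frame of holder_axis between -0.006 and 0.006 m and (distance between spindle_collar and bore_left below 0.007 m or distance between spindle_collar and bore_right below 0.007 m) and distance between roll_centre and holder_axis below 0.012 m and angle between the y axis of roll_centre and the y axis of holder_axis, either way round below 0.15 rad and linear speed of spindle below 0.01 m/s); the robot touches nothing.
It fails at once if a bystander is knocked about or over (moved by more than 40 mm) (distance of any of brush, wax_pen, jar_amber, jar_violet, wax_star, dye_cup, egg_cup, spoon from where it was at the start of the episode above 0.04 m).
It fails at once if the roll is knocked off its rails (moved by more than 25 mm) (distance of roll_centre from where it was at the start of the episode above 0.025 m).
It also fails if it takes over 58 s, if anything falls off the work surface, if the arm or the gripper's body presses on something with over 40 N, if the wrist force passes 120 N, or if a joint passes its speed limit or range.

## Working session

There is one attempt and no reset: what is moved stays moved. The work goes in short steps, Python scripts to look and compute and a tool call to move; the robot and the scene stay as the last step left them, time stands still between calls to the robot, and variables do not carry over. Pictures are saved under pics/ and viewed, at most 10 in all, crops included, and the job is handed in when it is done.

Besides the shell and the picture viewer there is one more tool, called as name(argument=value, ...) on one line, values as JSON. drive_tool: Moves the arm, as the interface text tells. Shifts and turns lie within -1 to 1; 1 stands for 0.1 m of shift or pi/4 rad of turn. Its arguments: {"type":"object","properties":{"commands":{"type":"string"},"force":{"type":"number"}},"required":["commands"]}

```bash
ls; mkdir -p pics
cat > h.py <<'E'
import numpy as np, cv2
from scipy.spatial.transform import Rotation as R
from rig import *
def cam(p, s=None):
    f=p["pixels"].shape[0]/2/np.tan(np.radians(p["fov_y"])/2)
    if "position" in p:
        a=np.array(p["attitude"],float); t=np.array(p["position"],float)
        M=a if a.shape==(3,3) else R.from_quat(a,scalar_first=True).as_matrix()
    else:
        T=np.array(p["tool_from_camera"]); Q=R.from_quat(s["ee_rot"],scalar_first=True).as_matrix()
        M=Q@T[:3,:3]; t=Q@T[:3,3]+np.array(s["eef_pos"])
    return f,M,t
def at_z(p,uv,z,s=None):
    f,M,t=cam(p,s); d=M@np.array([(uv[0]-p["cx"])/f,(uv[1]-p["cy"])/f,1]); return t+d*(z-t[2])/d[2]
def proj(p,X,s=None):
    f,M,t=cam(p,s); c=M.T@(np.array(X)-t); return np.array([p["cx"]+f*c[0]/c[2],p["cy"]+f*c[1]/c[2]])
def shot(n):
    s=sense(); return capture(n),s
E
python3 - <<'E'
from h import *
s=sense();print(s)
Z=dict(spindle=40,spindle_mid=40,spindle_knob=40,spindle_collar=40,spindle_nose=40,bore_left=85,bore_right=85,holder_axis=85,roll_centre=85,rest_top=46,brush=40,wax_pen=40,jar_amber=50,jar_violet=50,wax_star=12,dye_cup=35,egg_cup=40,spoon=5)
for n in("top","scene"):
    p=capture(n);cv2.imwrite(f"pics/{n}0.png",p["pixels"])
    print(n,p["fov_y"],p["position"],p["attitude"])
    for k,z in Z.items():
        print(k,[(np.round(b["position"]).tolist(),round(b["confidence"],2),np.round(at_z(p,b["position"],z)[:2]).tolist()) for b in boxes_of(p,k)[:3]])
E
```

```text
pics
{'time_s': 0.0, 'joints': array([ 1.10059608e+00,  3.13472034e-01,  1.49846052e+00,  6.50801496e-06,
        1.33101387e+00, -2.23399397e-01]), 'dq': array([-1.21519636e-03,  8.43383283e-05,  1.13805375e-03, -1.56128199e-04,
        4.94560974e-04, -1.55379546e-04]), 'tau': array([-9.43286723e-04, -4.12266970e+01, -2.59747928e+01, -2.65078643e-04,
        4.11869172e-03, -4.58131538e-06]), 'eef_pos': array([128.14213498, 508.8399566 , 227.21498975]), 'ee_rot': array([-2.33038702e-04,  1.23088219e-01,  9.92395502e-01, -6.35512898e-04]), 'force': array([-0.01275188, -0.18987427,  0.32280842]), 'wrist_torque': array([ 0.00103681, -0.0125255 , -0.00764706]), 'grip_force': 0.0, 'grip_width': 0.9983824358122286}
top 42.88841126078743 [ 233.9942378   -14.20732625 1497.52623254] [ 0.06205096 -0.69862331  0.70955814 -0.06784089]
spindle [([135.0, 181.0], 0.56, [551.0, 311.0])]
spindle_mid [([133.0, 184.0], 0.62, [544.0, 317.0])]
spindle_knob [([142.0, 184.0], 0.66, [542.0, 288.0]), ([349.0, 234.0], 0.42, [379.0, -333.0]), ([153.0, 116.0], 0.28, [759.0, 259.0])]
spindle_collar [([134.0, 1
[... 1597 characters left out ...]
is [([217.0, 190.0], 0.68, [591.0, -60.0]), ([345.0, 240.0], 0.23, [469.0, 344.0])]
roll_centre [([289.0, 192.0], 0.88, [425.0, 91.0]), ([205.0, 169.0], 0.64, [545.0, -187.0]), ([357.0, 201.0], 0.56, [301.0, 260.0])]
rest_top [([308.0, 238.0], 0.7, [506.0, 247.0])]
brush [([323.0, 242.0], 0.7, [481.0, 284.0])]
wax_pen [([344.0, 237.0], 0.81, [418.0, 309.0])]
jar_amber [([180.0, 152.0], 0.89, [515.0, -387.0])]
jar_violet [([147.0, 167.0], 0.89, [663.0, -373.0]), ([320.0, 263.0], 0.4, [556.0, 336.0])]
wax_star [([260.0, 180.0], 0.81, [371.0, -97.0])]
dye_cup [([219.0, 147.0], 0.57, [358.0, -347.0])]
egg_cup [([245.0, 292.0], 0.85, [766.0, 276.0])]
spoon [([214.0, 266.0], 0.55, [751.0, 128.0])]
```

Run:
```python
import cv2
a=cv2.imread("pics/top0.png")[90:310,100:400];cv2.imwrite("pics/topc.png",cv2.resize(a,None,fx=2.6,fy=2.6,interpolation=cv2.INTER_CUBIC))
a=cv2.imread("pics/scene0.png")[120:340,120:400];cv2.imwrite("pics/scenec.png",cv2.resize(a,None,fx=2.7,fy=2.7,interpolation=cv2.INTER_CUBIC))
```

```text
(no output)
```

View pics/topc.png

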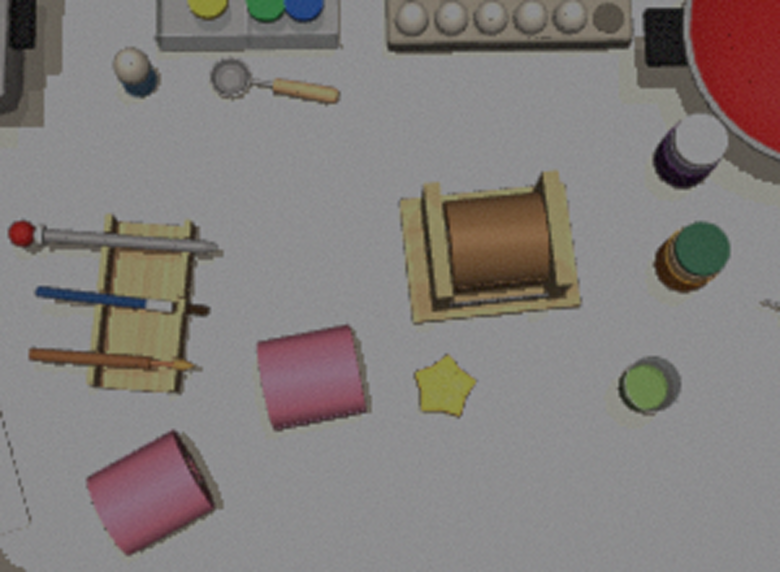

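View pics/scenec.png

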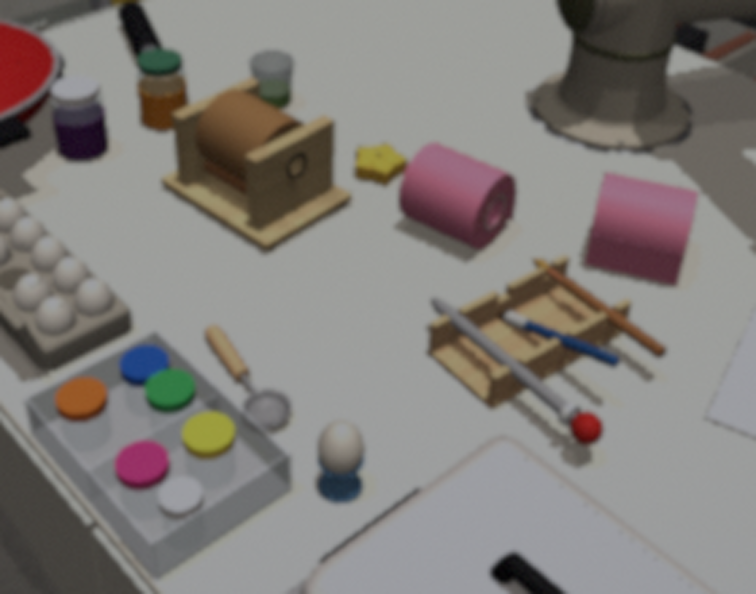

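The top view shows the spindle in the far slot: knob at about (108,180) px, nose at about (183,185). The brown roll sits in the holder at about (290,183), and the pink rolls are decoys. Next I'll work out a rough pose and the first move.

Run:
```python
from h import *
p=capture("top")
c=lambda u,v:(u/2.6+100,v/2.6+90)
k=at_z(p,c(22,233),40);n=at_z(p,c(215,247),40);d=(n-k)/np.linalg.norm(n-k)
print(k,n,np.linalg.norm(n-k),np.degrees(np.arctan2(d[1],d[0])))
print("grip",k+d*56)
# cheek tops (z=120): left cheek strip corners, right cheek strip corners
for q in [(425,183),(440,183),(435,300),(452,300),(543,173),(562,173),(558,293),(577,293)]: print(q,at_z(p,c(*q),120)[:2])
w,s=shot("wrist");print(w["tool_from_camera"],w["fov_y"])
M=R.from_quat(s["ee_rot"],scalar_first=True).as_matrix();print(M)
```

```text
[557.31243773 391.09618204  40.        ] [537.24114855 165.20485588  40.        ] 226.78127762689704 -95.07760976303994
grip [552.35615472 335.31594128  40.        ]
(425, 183) [590.14918328 -78.4780566 ]
(440, 183) [589.90767125 -95.24134585]
(435, 300) [457.59765643 -86.48355598]
(452, 300) [ 457.31650012 -105.15960797]
(543, 173) [ 599.7814729  -210.87929431]
(562, 173) [ 599.47590004 -232.17232292]
(558, 293) [ 463.35888779 -222.01224151]
(577, 293) [ 463.04471024 -242.93470788]
[[-4.35568551e-04 -9.52476276e-01 -3.04612465e-01  7.75878379e+01]
 [ 9.99999846e-01 -5.19504757e-04  1.94501143e-04 -2.59073937e-02]
 [-3.43505349e-04 -3.04612333e-01  9.52476356e-01 -1.45338373e+02]
 [ 0.00000000e+00  0.00000000e+00  0.00000000e+00  1.00000000e+00]] 70.59562135335524
[[-9.69690186e-01  2.44337764e-01 -7.35065439e-06]
 [ 2.44337764e-01  9.69690186e-01  9.39972424e-06]
 [ 9.42456503e-06  7.31877789e-06 -1.00000000e+00]]
```

drive_tool(commands="0.35 -0.145 -0.06 0 0 -0.15 60;0.35 -0.145 -0.06 0 0 -0.15 60;0.35 -0.145 -0.06 0 0 -0.15 60;0.35 -0.145 -0.06 0 0 -0.15 60;0.35 -0.145 -0.06 0 0 -0.15 60;0.35 -0.145 -0.06 0 0 -0.15 60;0.35 -0.145 -0.06 0 0 -0.15 60;0.35 -0.145 -0.06 0 0 -0.15 60;0.35 -0.145 -0.06 0 0 -0.15 60;0.35 -0.145 -0.06 0 0 -0.15 60;0.35 -0.145 -0.06 0 0 -0.15 60;0.35 -0.145 -0.06 0 0 -0.15 60;0 0 0 0 0 0 60;0 0 0 0 0 0 60", force=100)

```text
time_s: 3.17
eef_pos: [549.3, 333.9, 154.6]
ee_rot: [-0.0, 0.739, 0.674, -0.001]
force: [-0.7, 0.4, 0.0]
grip_width: 0.605
grip_force: 0.0
```

Run:
```python
from h import *
w,s=shot("wrist");print(s["eef_pos"],s["ee_rot"],s["joints"])
cv2.imwrite("pics/w1.png",w["pixels"])
M=R.from_quat(s["ee_rot"],scalar_first=True).as_matrix();print("yaw tool y",np.degrees(np.arctan2(M[1,1],M[0,1])))
for k in("spindle_knob","spindle_collar","spindle_nose","spindle_mid"):
  print(k,[(b["position"],b["confidence"],at_z(w,b["position"],40,s)) for b in boxes_of(w,k)[:2]])
# red knob centroid
hsv=cv2.cvtColor(w["pixels"],cv2.COLOR_BGR2HSV);m=((hsv[...,0]<8)|(hsv[...,0]>172))&(hsv[...,1]>150)&(hsv[...,2]>60)
v,u=np.nonzero(m);print(len(u), at_z(w,(np.median(u),np.median(v)),40,s),np.median(u),np.median(v))
```

```text
[549.25945226 333.91848533 154.64463023] [-3.20774804e-04  7.38824283e-01  6.73897688e-01 -6.94238242e-04] [3.64273387e-01 6.31941754e-01 1.20452054e+00 9.12681409e-05
 1.30665735e+00 4.56101876e-01]
yaw tool y -5.26277792817336
spindle_knob [([259.6, 192.7], 0.96, array([550.76694664, 328.34578748,  40.        ])), ([190.7, 196.9], 0.23, array([480.94895327, 330.30550802,  40.        ]))]
spindle_collar [([263.6, 196.3], 0.86, array([554.44843999, 324.16877945,  40.        ]))]
spindle_nose [([260.1, 192.4], 0.94, array([551.29647193, 328.61525177,  40.        ])), ([223.9, 242.7], 0.73, array([507.67598293, 275.91740194,  40.        ]))]
spindle_mid [([263.4, 191.2], 0.84, array([554.71140754, 329.57120395,  40.        ])), ([459.2, 225.4], 0.46, array([755.44558048, 273.38937977,  40.        ]))]
933 [556.1024015  393.48918952  40.        ] 259.0 126.0
```

View pics/w1.png

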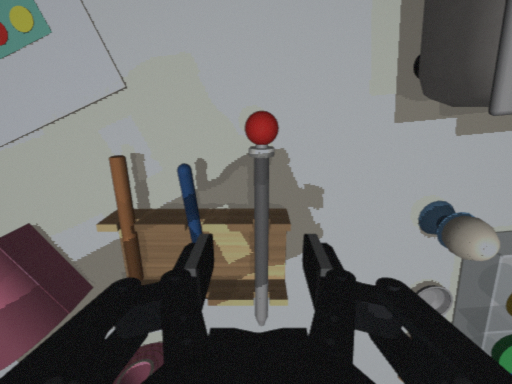

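The wrist view shows the knob at (262,128), the collar at (261,151) and the nose at (262,322). The rod runs between the fingers and is nearly parallel to the tool's x axis.

Run:
```python
from h import *
w,s=shot("wrist")
k=at_z(w,(262,128),40,s);n=at_z(w,(262,323),40,s);d=(n-k)/np.linalg.norm(n-k)
print(k,n,np.linalg.norm(n-k),np.degrees(np.arctan2(d[1],d[0])))
g=k+d*55; print("grip",g,g-s["eef_pos"])
```

```text
[556.89095441 393.42650521  40.        ] [537.91367341 166.57870338  40.        ] 227.64020381443981 -94.78202654345085
grip [552.30586602 338.61795694  40.        ] [   4.89045603    2.67709282 -116.40588821]
```

drive_tool(commands="0.045 0.03 -0.25 0 0 0.01 60;0 0 -0.3 0 0 0 60;0 0 -0.3 0 0 0 60;0 0 -0.2 0 0 0 60;0 0 -0.1 0 0 0 60;0 0 -0.015 0 0 0 60;0 0 0 0 0 0 60;0 0 0 0 0 0 5;0 0 0 0 0 0 5;0 0 0 0 0 0 5;0 0 0 0 0 0 5;0 0 0 0 0 0 5;0 0 0 0 0 0 5;0 0 0 0 0 0 5", force=100)

```text
time_s: 4.63
eef_pos: [552.9, 338.0, 39.5]
ee_rot: [0.0, 0.735, 0.678, 0.0]
force: [-0.7, 0.9, -0.0]
grip_width: 0.05
grip_force: 0.3
```

Run:
```python
from h import *
w,s=shot("wrist");print(s["eef_pos"],s["grip_width"],s["grip_force"],tips_ahead if not callable(tips_ahead) else tips_ahead())
p=capture("scene");a=cv2.resize(p["pixels"][200:320,250:410],(533,400))
b=cv2.resize(w["pixels"],(533,400))[:200]
cv2.imwrite("pics/w2.png",np.vstack([cv2.resize(w["pixels"],(400,300)),cv2.resize(p["pixels"][200:312,260:410],(400,299))]))
```

```text
[552.90787294 338.01970757  39.50184369] 0.05025342963584351 0.2997815329581499 17.0
```

View pics/w2.png

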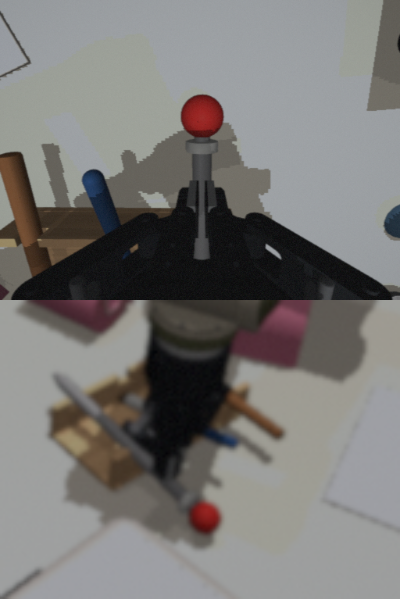

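Run:
```python
from h import *
w,s=shot("wrist");p=capture("scene");
cv2.imwrite("pics/w3.png",np.hstack([cv2.resize(w["pixels"][110:384,170:350],(394,600)),cv2.resize(p["pixels"][215:305,265:345],(400,600))])[:,:794])
```

```text
(no output)
```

View pics/w3.png

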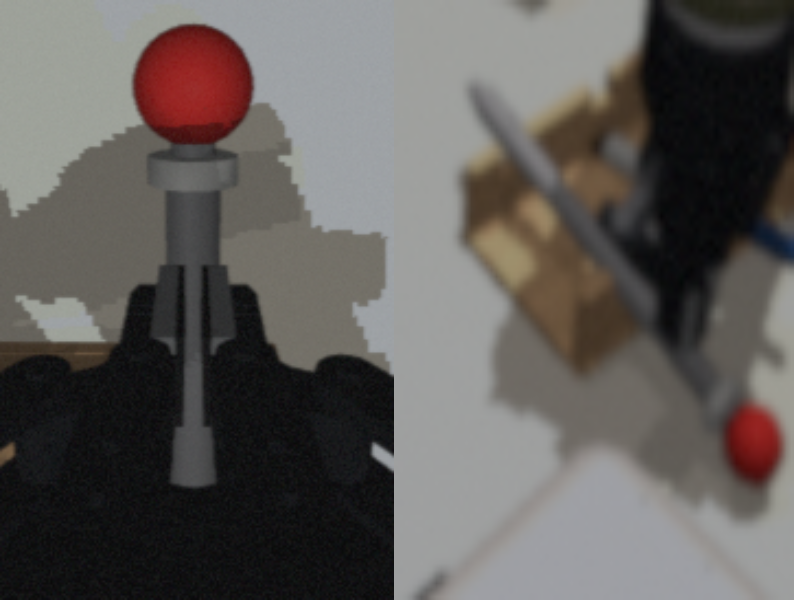

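The rod was squeezed down out of the pads, which swing forward as they close, so it has tilted nose up. I'll reopen so it can fall back, rise, set a narrower opening and look again.

drive_tool(commands="0 0 0 0 0 0 20;0 0 0 0 0 0 35;0 0 0 0 0 0 50;0 0 0 0 0 0 60;0 0 0 0 0 0 60;0 0 0.2 0 0 0 60;0 0 0.3 0 0 0 60;0 0 0.3 0 0 0 40;0 0 0.3 0 0 0 40;0 0 0 0 0 0 40;0 0 0 0 0 0 40")

```text
time_s: 5.75
eef_pos: [553.3, 338.3, 150.9]
ee_rot: [0.001, 0.735, 0.678, 0.002]
force: [-0.3, -0.3, -0.7]
grip_width: 0.401
grip_force: 0.0
```

Run:
```python
from h import *
w,s=shot("wrist");print(s["eef_pos"],s["grip_width"])
cv2.imwrite("pics/w4.png",w["pixels"])
```

```text
[553.32701844 338.33818384 150.87714137] 0.40054678960169426
```

View pics/w4.png

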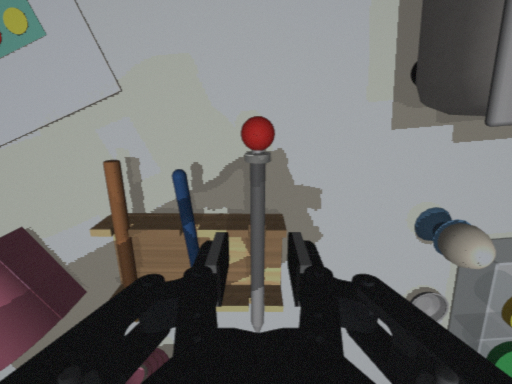

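The rod is back in its slot, with the knob at (258,133) and the nose at (258,330), and it is centred between the pads (228 and 288 px). I'll go down lower with a narrow opening and rise slightly while closing.

drive_tool(commands="0 0 -0.3 0 0 0 35;0 0 -0.3 0 0 0 35;0 0 -0.3 0 0 0 35;0 0 -0.2 0 0 0 35;0 0 -0.1 0 0 0 35;0 0 0 0 0 0 35;0 0 0 0 0 0 35", force=60)

```text
time_s: 6.38
eef_pos: [552.8, 338.1, 29.2]
ee_rot: [-0.0, 0.735, 0.678, -0.0]
force: [0.5, 0.3, 0.2]
grip_width: 0.355
grip_force: 0.0
```

drive_tool(commands="0 0 0.01 0 0 0 28;0 0 0.01 0 0 0 24;0 0 0.01 0 0 0 20;0 0 0.01 0 0 0 17;0 0 0.005 0 0 0 14;0 0 0.005 0 0 0 10;0 0 0 0 0 0 5;0 0 0 0 0 0 0;0 0 0 0 0 0 0", force=80)

```text
time_s: 7.13
eef_pos: [552.8, 338.2, 34.4]
ee_rot: [-0.0, 0.735, 0.678, 0.0]
force: [0.2, 1.2, -0.6]
grip_width: 0.133
grip_force: 78.3
```

drive_tool(commands="0 0 0 0 0 0 0;0 0 0.1 0 0 0 0;0 0 0.25 0 0 0 0;0 0 0.3 0 0 0 0;0 0 0.3 0 0 0 0;0 0 0.2 0 0 0 0;0 0 0 0 0 0 0;0 0 0 0 0 0 0", force=120)

```text
time_s: 7.8
eef_pos: [552.8, 338.1, 149.6]
ee_rot: [0.0, 0.735, 0.678, 0.0]
force: [-1.1, -0.1, -3.5]
grip_width: 0.115
grip_force: 118.2
```

Run:
```python
from h import *
w,s=shot("wrist");print(s["eef_pos"],s["grip_width"],s["force"],s["wrist_torque"])
p=capture("scene");t=capture("top")
cv2.imwrite("pics/w5.png",np.hstack([cv2.resize(w["pixels"][100:384,170:350],(380,600)),cv2.resize(p["pixels"][180:300,250:334],(420,600))]))
```

```text
[552.77792395 338.05379931 149.56467573] 0.11500810442591736 [-1.14938367 -0.07610484 -3.52526272] [ 0.20924305  0.01344137 -0.03322234]
```

View pics/w5.png

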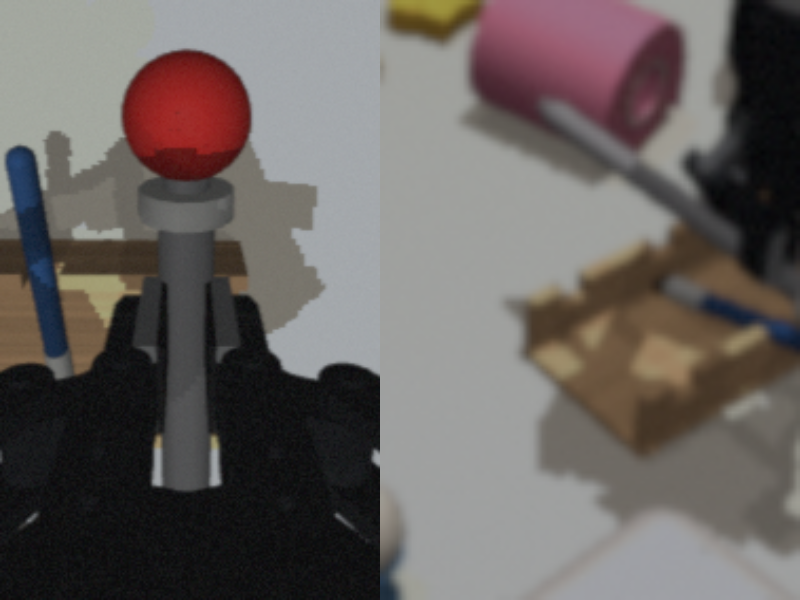

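The rod is held firmly between the pads. In the scene view the nose is at about (283,200). Now I'll measure its pitch and height.

```bash
cat >> h.py <<'E'
from scipy.optimize import least_squares
def red(p,box=None):
    hsv=cv2.cvtColor(p["pixels"],cv2.COLOR_BGR2HSV);m=(((hsv[...,0]<8)|(hsv[...,0]>172))&(hsv[...,1]>150)&(hsv[...,2]>50)).astype(np.uint8)
    n,l,st,c=cv2.connectedComponentsWithStats(m)
    return [(c[i],st[i]) for i in range(1,n) if st[i][4]>25]
E
python3 - <<'E'
from h import *
w,s=shot("wrist");p=capture("scene");t=capture("top")
for q,n in((w,"w"),(p,"p"),(t,"t")):
  print(n,[(np.round(c,1).tolist(),st.tolist()) for c,st in red(q)])
print([ (b["position"],b["confidence"]) for b in boxes_of(t,"spindle")])
M=R.from_quat(s["ee_rot"],scalar_first=True).as_matrix()
T=np.array(s["eef_pos"])
def rod(x,L):  # x: height rel, pitch, along
    h,pi,k=x; d=-M[:,0]*np.cos(pi)+np.array([0,0,1])*np.sin(pi)
    return T+np.array([0,0,h])+d*(L-k)
np.save("M.npy",M)
for x in [(2,0,55),(6,0,55),(6,.05,55),(6,-.05,55),(6,.05,58)]:
  print(x,[proj(q,rod(x,0),s).round(1).tolist() for q in(w,p,t)],"nose",[proj(q,rod(x,228),s).round(1).tolist() for q in(p,t)])
a=cv2.resize(p["pixels"][190:270,270:350],(400,400),interpolation=cv2.INTER_NEAREST);b=cv2.resize(t["pixels"][150:230,90:190],(400,320),interpolation=cv2.INTER_NEAREST)
cv2.imwrite("pics/w6.png",np.hstack([a,np.vstack([b,np.zeros((80,400,3),np.uint8)])]))
E
```

```text
w [([257.9, 154.5], [229, 125, 59, 60, 2832])]
p [([347.9, 18.5], [345, 1, 7, 36, 66]), ([363.0, 11.1], [360, 1, 7, 24, 69]), ([421.7, 5.3], [417, 0, 11, 12, 91]), ([400.4, 82.1], [396, 79, 10, 8, 45]), ([476.4, 123.1], [464, 97, 34, 54, 302]), ([494.0, 131.3], [478, 105, 34, 54, 762]), ([92.7, 148.2], [47, 127, 92, 43, 2856]), ([85.1, 174.2], [63, 171, 43, 7, 154]), ([504.0, 183.9], [492, 175, 20, 19, 249]), ([343.9, 244.5], [338, 238, 13, 13, 121])]
t [([417.4, 102.9], [366, 54, 104, 99, 7936]), ([48.8, 259.6], [46, 257, 7, 6, 32]), ([71.9, 262.5], [69, 260, 7, 6, 34]), ([40.9, 272.5], [38, 270, 7, 6, 33]), ([64.2, 275.4], [61, 273, 7, 6, 32]), ([32.9, 285.5], [30, 283, 7, 6, 34]), ([56.1, 288.5], [53, 286, 7, 6, 33])]
[([151.1, 175.8], 0.68)]
(2, 0, 55) [[257.1, 151.2], [343.3, 246.1], [97.5, 171.7]] nose [[281.6, 200.1], [177.9, 177.0]]
(6, 0, 55) [[257.1, 152.5], [343.5, 244.9], [97.1, 171.4]] nose [[281.7, 198.9], [177.8, 176.7]]
(6, 0.05, 55) [[257.1, 151.8], [343.3, 245.7], [97.4, 171.6]] nose [[282.0, 196.5], [177.3, 176.0]]
(6, -0.05, 55) [[257.1, 153.5], [343.7, 244.0], [96.8, 171.2]] nose [[281.6, 201.5], [178.1, 177.3]]
(6, 0.05, 58) [[257.1, 146.0], [344.3, 246.5], [96.3, 171.6]] nose [[282.7, 197.0], [176.2, 175.9]]
```

View pics/w6.png

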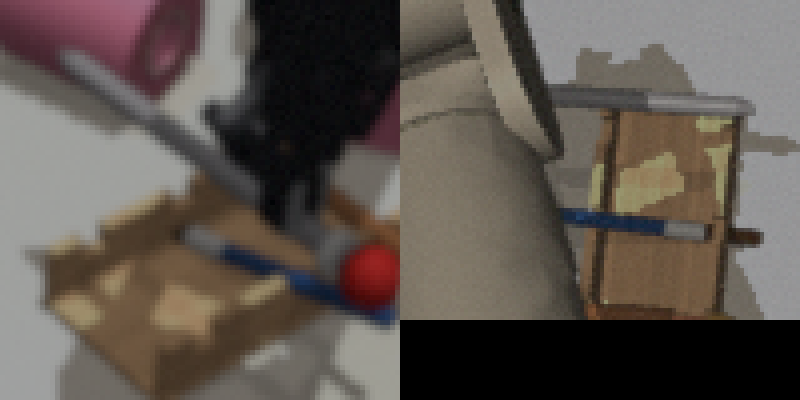

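The rod is slightly nose-down, by about 0.045 rad: the nose is at (283.4,201.4) and the knob at (343.9,244.5) in the scene view. I'll carry it over the holder, correct the pitch and yaw on the way, and look there.

drive_tool(commands="0 -0.2 0.2 0 0 0 0;-0.02 -0.37 0.15 -0.01 0 0.02 0;-0.02 -0.38 0.15 -0.01 0 0.02 0;-0.02 -0.38 0.15 -0.01 0 0.02 0;-0.02 -0.38 0.15 -0.01 0 0.02 0;-0.02 -0.38 0.15 -0.01 0 0.02 0;-0.02 -0.38 0.1 -0.01 0 0.02 0;-0.02 -0.38 0.1 0 0 0.02 0;-0.02 -0.38 0 0 0 0.02 0;-0.02 -0.38 0 0 0 0.02 0;0 -0.38 0 0 0 0 0;0 -0.2 0 0 0 0 0;0 0 0 0 0 0 0;0 0 0 0 0 0 0")

```text
time_s: 9.32
eef_pos: [534.5, -81.7, 263.9]
ee_rot: [0.017, 0.686, 0.727, -0.016]
force: [0.9, 0.3, -4.7]
grip_width: 0.114
grip_force: 118.3
```

Run:
```python
from h import *
w,s=shot("wrist");print(s["eef_pos"],s["ee_rot"],s["force"],s["wrist_torque"])
np.savez("w7.npz",px=w["pixels"],pos=s["eef_pos"],q=s["ee_rot"])
cv2.imwrite("pics/w7.png",cv2.resize(w["pixels"],(768,576),interpolation=cv2.INTER_CUBIC))
M=R.from_quat(s["ee_rot"],scalar_first=True).as_matrix();print(M)
H=lambda x,y,z,c=(527.6,-160),a=np.radians(3.5):(c[0]+x*np.cos(a)-y*np.sin(a),c[1]+x*np.sin(a)+y*np.cos(a),z)
for x,y in[(-65,76),(65,76),(-65,58),(65,58),(-65,-58),(65,-58),(-65,-76),(65,-76)]:print(x,y,(1.5*proj(w,H(x,y,120),s)).round(1))
```

```text
[534.50333709 -81.65072886 263.8646095 ] [ 0.01712078  0.68630251  0.72694624 -0.01564913] [ 0.86775527  0.28071079 -4.70353074] [ 0.2823633  -0.03031046 -0.08114035]
[[-5.73914755e-02  9.98345921e-01  3.41170212e-03]
 [ 9.97274220e-01  5.74879273e-02 -4.62522303e-02]
 [-4.63718571e-02  7.47918833e-04 -9.98923967e-01]]
-65 76 [281.3 264. ]
65 76 [459.  263.2]
-65 58 [283.5 287.1]
65 58 [457.6 286.4]
-65 -58 [296.2 415.8]
65 -58 [449.8 415.2]
-65 -76 [297.9 433.1]
65 -76 [448.8 432.5]
```

View pics/w7.png

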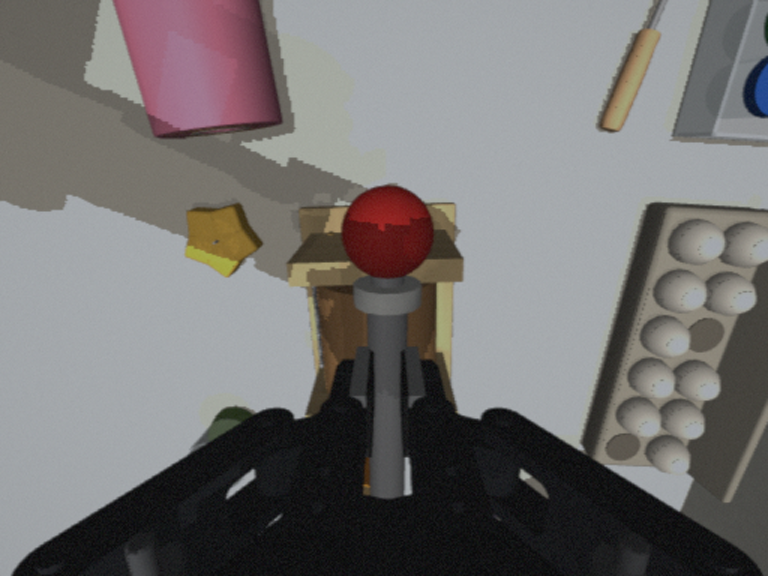

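The left cheek's top face shows corners at (289,263), (463,257), (289,286) and (463,280), at 1.5x scale. The base's rear edge runs from (301,207) to (456,203). I'll fit the holder pose using both views.

Run:
```python
from h import *
w,s=shot("wrist");t=capture("top");p=capture("scene")
c=lambda u,v:(u/2.6+100,v/2.6+90)
obs=[(t,(x,y,z),c(*q)) for (x,y,z),q in {(65,76,120):(425,183),(65,58,120):(440,183),(-65,76,120):(435,300),(-65,58,120):(452,300),(65,-58,120):(543,173),(65,-76,120):(562,173),(-65,-58,120):(558,293),(-65,-76,120):(577,293),(75,100,18):(401,200),(-75,100,18):(414,322),(-75,-100,18):(580,306)}.items()]
ow=[(w,X,np.array(q)/1.5) for X,q in {(-65,76,120):(289,263),(65,76,120):(463,257),(-65,58,120):(289,286),(65,58,120):(463,280),(-75,100,18):(301,207),(75,100,18):(456,203)}.items()]
def H(h,X):
    a=h[2];return (h[0]+X[0]*np.cos(a)-X[1]*np.sin(a),h[1]+X[0]*np.sin(a)+X[1]*np.cos(a),X[2])
for O,wt in((obs,1),(ow,1),(obs+ow,1)):
    r=least_squares(lambda h:np.concatenate([(proj(q,H(h,X),s)-np.array(u))*(2.5 if q is t else 1.) for q,X,u in O]),[527,-160,.06],x_scale=[1,1,.01],loss="soft_l1")
    print(r.x,np.degrees(r.x[2]),r.cost); print(np.round(r.fun.reshape(-1,2),1).tolist())
    print("boreL",H(r.x,(0,76,85)),"scene",proj(p,H(r.x,(0,76,85))))
np.save("hold.npy",r.x)
print("knob",[(cc,st) for cc,st in red(w)],[(cc,st) for cc,st in red(p) if 150<cc[0]<340])
```

```text
[ 5.28867986e+02 -1.58934644e+02  7.28613846e-02] 4.174649829579839 20.52276803343745
[[-0.0, 1.7], [1.0, 0.3], [1.2, -0.8], [0.5, -2.2], [1.1, 1.5], [-1.9, 0.2], [-0.6, -4.2], [-3.3, -5.6], [-0.2, -0.3], [-1.5, 1.3], [1.3, 2.5]]
boreL (np.float64(523.335418852682), np.float64(-83.1362881547125), 85) scene [229.15414869 179.58225155]
[ 5.33598157e+02 -1.55886372e+02  8.98820438e-02] 5.1498617622992855 3.204076621904121
[[-1.7, -0.2], [1.0, 0.1], [0.2, -0.1], [0.5, 0.4], [-2.2, 0.4], [0.3, -0.3]]
boreL (np.float64(526.7763152055223), np.float64(-80.193159468401), 85) scene [228.90627339 180.34396699]
[ 5.30271780e+02 -1.58049187e+02  6.96460345e-02] 3.99042383632859 38.81164726048345
[[-0.7, 0.3], [0.3, -1.0], [0.2, -2.2], [-0.5, -3.5], [0.5, 0.5], [-2.5, -0.7], [-1.6, -5.2], [-4.3, -6.5], [-0.8, -1.7], [-2.5, -0.1], [0.3, 1.6], [-3.4, 0.3], [-0.9, 3.0], [-1.8, 0.4], [-1.7, 3.1], [-3.2, 0.7], [-0.8, 2.2]]
boreL (np.float64(524.9829594741515), np.float64(-82.23343401700896), 85) scene [228.93703675 179.88028396]
knob [(array([258.02697095, 154.48201936]), array([ 228,  124,   61,   61, 2892], dtype=int32))] [(array([239.05454545, 136.45454545]), array([235, 133,   9,   8,  55], dtype=int32))]
```

drive_tool(commands="-0.04 0.3 0 0 0 0.015 0;-0.04 0.35 0 0 0 0.015 0;-0.04 0.35 0 0 0 0 0;-0.04 0.35 0 0 0 0 0;-0.04 0.35 0 0 0 0 0;-0.04 0.23 -0.1 0 0 0 0;0 0 -0.3 0 0 0 0;0 0 -0.35 0 0 0 0;0 0 -0.35 0 0 0 0;0 0 -0.35 0 0 0 0;0 0 -0.25 0 0 0 0;0 0 -0.14 0 0 0 0;0 0 0 0 0 0 0;0 0 0 0 0 0 0")

```text
time_s: 10.68
eef_pos: [510.7, 112.7, 80.5]
ee_rot: [0.018, 0.677, 0.736, -0.015]
force: [0.3, -0.1, -3.6]
grip_width: 0.112
grip_force: 118.3
```

Run:
```python
from h import *
w,s=shot("wrist");p=capture("scene");T=np.array(s["eef_pos"]);print(T,s["force"])
M=R.from_quat(s["ee_rot"],scalar_first=True).as_matrix()
print(M[:,1],M[:,2])
print("knob w",red(w)[0][0],"scene",[(cc,st) for cc,st in red(p) if 200<cc[0]<380 and cc[1]>80])
for pi in(-.05,-.03,0,.03):
  a=np.arctan2(M[1,0],M[0,0])+np.pi; d=np.array([np.cos(a)*np.cos(pi),np.sin(a)*np.cos(pi),np.sin(pi)]);G=T-M[:,2]*5.6
  print(pi,"knob",proj(w,G-d*55,s).round(1),proj(p,G-d*55).round(1),"nose",(G+d*173).round(1),proj(p,G+d*173).round(1))
for b in((526,-81,85),(523.3,-83,85)): print("bore",proj(p,b))
cv2.imwrite("pics/p8.png",cv2.resize(p["pixels"][150:230,200:300],(800,640)[:1]+(600,),interpolation=cv2.INTER_CUBIC))
```

```text
[510.72901452 112.73309187  80.49524939] [ 0.29177952 -0.07851005 -3.59632523]
[0.99645187 0.08415437 0.00130902] [ 0.00526309 -0.04678129 -0.99889129]
knob w [257.92978123 154.36026817] scene [(array([288.66176471, 214.11764706]), array([284, 210,  10,   9,  68], dtype=int32))]
-0.05 knob [257.2 154.6] [288.6 213.1] nose [525.2 -59.2  77.4] [233.4 184.9]
-0.03 knob [257.2 154. ] [288.5 213.4] nose [525.2 -59.3  80.9] [233.4 184. ]
0 knob [257.2 153.2] [288.5 213.8] nose [525.2 -59.4  86.1] [233.4 182.6]
0.03 knob [257.2 152.6] [288.5 214.3] nose [525.2 -59.3  91.3] [233.4 181.3]
bore [228.93448359 180.15304641]
bore [229.18910601 179.5961451 ]
```

View pics/p8.png

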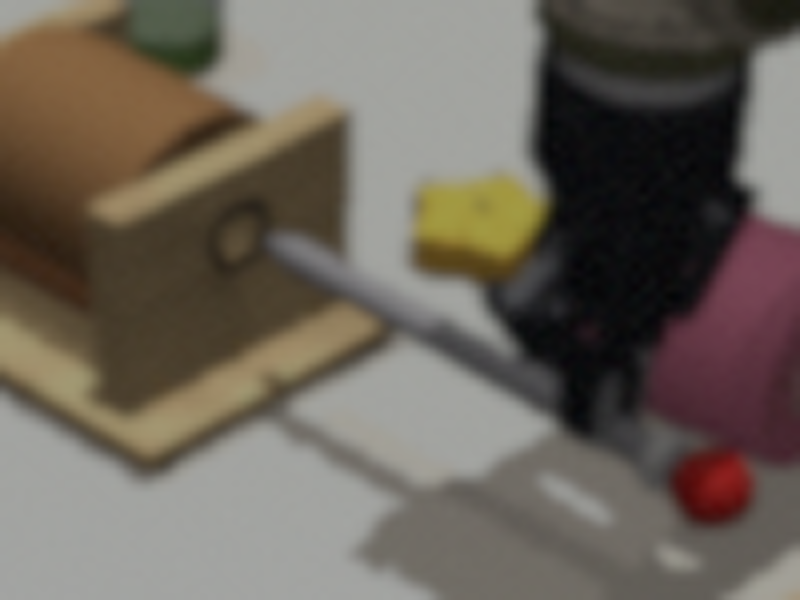

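In the scene crop, the bore is centred at (239,235), which is (229.9,181.3) full scale, and the nose is about 20 mm away at (234.1,182.4). The rod runs slightly high or towards -x, so I'll shift +1.5 mm in x and -1.5 mm in z, then start inserting while watching the forces.

drive_tool(commands="0.015 0 -0.015 0 0 0 0;0.01 -0.1 0 0 0 0 0;0.01 -0.1 0 0 0 0 0;0.01 -0.1 0 0 0 0 0;0.01 -0.1 0 0 0 0 0;0 0 0 0 0 0 0;0 0 0 0 0 0 0")

```text
time_s: 11.37
eef_pos: [516.2, 71.1, 78.7]
ee_rot: [0.018, 0.678, 0.735, -0.016]
force: [-2.0, -1.2, -4.5]
grip_width: 0.109
grip_force: 118.2
```

drive_tool(commands="0 -0.1 0 0 0 0 0;0.008 -0.15 0 0 0 0 0;0.012 -0.15 0 0 0 0 0;0.012 -0.15 0 0 0 0 0;0 0 0 0 0 0 0;0 0 0 0 0 0 0")

```text
time_s: 11.87
eef_pos: [519.6, 16.5, 78.9]
ee_rot: [0.018, 0.677, 0.735, -0.015]
force: [-0.5, -0.4, -4.3]
grip_width: 0.111
grip_force: 118.3
```

drive_tool(commands="0.008 -0.1 0 0 0 0 0;0.008 -0.1 0 0 0 0 0;0.008 -0.1 0 0 0 0 0;0.008 -0.1 0 0 0 0 0;0.008 -0.1 0 0 0 0 0;0 0 0 0 0 0 0;0 0 0 0 0 0 0")

```text
time_s: 12.45
eef_pos: [523.5, -33.4, 78.8]
ee_rot: [0.018, 0.677, 0.735, -0.015]
force: [-0.5, 0.8, -3.5]
grip_width: 0.113
grip_force: 118.3
```

drive_tool(commands="0.005 -0.06 0 0 0 0 0;0.005 -0.06 0 0 0 0 0;0.005 -0.06 0 0 0 0 0;0 0 0 0 0 0 0;0 0 0 0 0 0 0")

```text
time_s: 12.87
eef_pos: [525.0, -51.2, 78.8]
ee_rot: [0.018, 0.677, 0.735, -0.015]
force: [0.6, 0.4, -3.9]
grip_width: 0.111
grip_force: 118.3
```

drive_tool(commands="0.004 -0.04 0 0 0 0 0;0.004 -0.04 0 0 0 0 0;0 0 0 0 0 0 0;0 0 0 0 0 0 0")

```text
time_s: 13.2
eef_pos: [525.8, -59.1, 78.7]
ee_rot: [0.018, 0.677, 0.736, -0.015]
force: [-0.9, -0.1, -4.2]
grip_width: 0.115
grip_force: 118.3
```

Run:
```python
from h import *
s=sense();p=capture("scene");w=capture("wrist");print(s["force"],s["wrist_torque"],s["eef_pos"])
print([(cc,st) for cc,st in red(p) if 200<cc[0]<380 and cc[1]>80],red(w)[0][0])
h=[528.5-0,-157,.08]
for a in(-81,-77): print(proj(p,(526+.08*(-0)-.08*82,a+82,85)),"knob if collar 57 off")
```

```text
[-0.8843775  -0.08608011 -4.18111752] [ 0.28090991  0.03491179 -0.00579973] [525.75931698 -59.1031349   78.74589652]
[(array([245.51851852, 191.27777778]), array([242, 188,   8,   8,  54], dtype=int32))] [258.36956522 154.46984572]
[247.11523726 190.52650227] knob if collar 57 off
[247.95911607 191.08972586] knob if collar 57 off
```

drive_tool(commands="0 0 0 0 0 0 15;0 0 0 0 0 0 20;0 0 0 0 0 0 28;0 0 0 0 0 0 36;0 0 0 0 0 0 45;0 0 0 0 0 0 45;0 0 0 0 0 0 45;0 0 0 0 0 0 45;0 0 0 0 0 0 45")

```text
time_s: 14.05
eef_pos: [525.8, -58.9, 78.8]
ee_rot: [0.018, 0.677, 0.736, -0.015]
force: [-1.3, -0.3, 0.7]
grip_width: 0.45
grip_force: 0.0
```

Run:
```python
from h import *
s=sense();w=capture("wrist");p=capture("scene");print(s["force"],s["grip_force"],s["grip_width"])
c,st=red(w)[0];print(c,st,"knob z82:",at_z(w,c,82.5,s),[cc for cc,st in red(p) if 200<cc[0]<380 and cc[1]>80])
```

```text
[-1.30109518 -0.26254774  0.71873643] 0.0 0.44991401584512664
[255.7686067  153.10194004] [ 226  123   60   61 2835] knob z82: [520.52693201  -4.24674083  82.5       ] [array([246.03571429, 191.30357143])]
```

The rod is in both bores and released. Now I'll go up and over behind the knob, with the fingers closed.

drive_tool(commands="0 0 0.2 0 0 0 45;0 0 0.35 0 0 0 45;0 0 0.35 0 0 0 45;0 0 0.1 0.03 0 0 45;-0.02 0.3 0 0.03 0 0 0;-0.03 0.38 0 0 0 0 0;-0.03 0.38 0 0 0 0 0;0 0 -0.3 0 0 0 0;0 0 -0.35 0 0 0 0;0 0 -0.25 0 0 0 0;0 0 -0.1 0 0 0 0;0 0 0 0 0 0 0;0 0 0 0 0 0 0")

```text
time_s: 15.23
eef_pos: [518.3, 46.9, 79.6]
ee_rot: [0.002, 0.677, 0.736, 0.002]
force: [0.6, 0.7, 0.3]
grip_width: 0.001
grip_force: 0.0
```

Run:
```python
from h import *
s=sense();w=capture("wrist");p=capture("scene");print(s["eef_pos"],s["force"],s["grip_width"])
print([cc for cc,st in red(w)],[cc for cc,st in red(p) if 200<cc[0]<380 and cc[1]>80])
print(proj(w,(520.5,-4.2,82.5),s))
```

```text
[518.31565016  46.9156471   79.64275378] [0.61328228 0.72423715 0.28786944] 0.0010640393864188788
[array([257.8037037, 319.8037037])] [array([246.01960784, 190.94117647])]
[254.22911117 315.70609976]
```

drive_tool(commands="0.01 -0.1 0 0 0 0 0;0.01 -0.08 0 0 0 0 0;0.006 -0.06 0 0 0 0 0;0.006 -0.06 0 0 0 0 0;0.006 -0.06 0 0 0 0 0;0.006 -0.06 0 0 0 0 0;0.006 -0.06 0 0 0 0 0;0.006 -0.06 0 0 0 0 0;0 0 0 0 0 0 0;0 0 0 0 0 0 0")

```text
time_s: 16.17
eef_pos: [523.4, -7.5, 78.7]
ee_rot: [0.002, 0.677, 0.736, 0.002]
force: [0.9, 0.3, 0.6]
grip_width: 0.001
grip_force: 0.0
```

Run:
```python
from h import *
s=sense();p=capture("scene");print(s["eef_pos"],s["force"])
print([cc for cc,st in red(p) if 200<cc[0]<380 and cc[1]>80])
for y in(0,-20,-55): print(proj(p,(520.5-y*.083,y-4.2,82.5)))
```

```text
[523.35952188  -7.45545909  78.66091524] [0.89716711 0.34751276 0.61013842]
[array([238.125, 187.275])]
[245.75850041 190.57279508]
[241.21568615 187.9887742 ]
[233.45281278 183.57313541]
```

drive_tool(commands="0.004 -0.05 0 0 0 0 0;0.004 -0.05 0 0 0 0 0;0.003 -0.03 0 0 0 0 0;0 0 0 0 0 0 0;0 0 0 0 0 0 0")

```text
time_s: 16.63
eef_pos: [524.5, -20.3, 78.8]
ee_rot: [0.002, 0.677, 0.736, 0.002]
force: [0.9, 0.1, -0.3]
grip_width: 0.0
grip_force: 0.0
```

drive_tool(commands="0.002 -0.02 0 0 0 0 0;0.002 -0.02 0 0 0 0 0;0 0 0 0 0 0 0;0 0 0 0 0 0 0")

```text
time_s: 16.97
eef_pos: [524.9, -24.0, 78.8]
ee_rot: [0.002, 0.677, 0.736, 0.002]
force: [-0.2, -0.3, 0.6]
grip_width: 0.002
grip_force: 0.3
```

drive_tool(commands="0.002 -0.02 0 0 0 0 0;0.002 -0.02 0 0 0 0 0;0 0 0 0 0 0 0;0 0 0 0 0 0 0")

```text
time_s: 17.3
eef_pos: [525.3, -28.1, 78.8]
ee_rot: [0.002, 0.677, 0.736, 0.002]
force: [-0.9, 1.2, 0.2]
grip_width: -0.0
grip_force: 0.4
```

drive_tool(commands="0.002 -0.02 0 0 0 0 0;0.002 -0.02 0 0 0 0 0;0 0 0 0 0 0 0;0 0 0 0 0 0 0")

```text
time_s: 17.63
eef_pos: [525.2, -29.9, 78.7]
ee_rot: [0.0, 0.677, 0.736, 0.003]
force: [-1.1, 13.8, 2.9]
grip_width: 0.002
grip_force: 7.2
```

Run:
```python
from h import *
s=sense();p=capture("scene");w=capture("wrist");print(s["eef_pos"],s["force"])
print([cc for cc,st in red(p) if 200<cc[0]<380 and cc[1]>80],[cc for cc,st in red(w)])
for y in(-35,-45,-50,-55,-60): print(y-4.2,proj(p,(520.5-y*.083,y-4.2,82.5)))
```

```text
[525.22828983 -29.85072545  78.70519755] [-1.14649568 13.76784665  2.91222448]
[array([233.47368421, 184.84210526])] [array([257.36842105, 307.02631579])]
-39.2 [237.86002976 186.08002652]
-49.2 [235.64695384 184.82119575]
-54.2 [234.54753167 184.19582793]
-59.2 [233.45281278 183.57313541]
-64.2 [232.36276704 182.95310104]
```

The force jumped to 14 N, so the collar is seated. I'll back off and check.

drive_tool(commands="0 0.05 0 0 0 0 0;-0.005 0.1 0 0 0 0 0;-0.01 0.2 0 0 0 0 0;-0.01 0.25 0 0 0 0 0;0 0 0.3 0 0 0 0;0 0 0.35 0 0 0 0;0 0 0.35 0 0 0 0;0 0 0 0 0 0 0;0 0 0 0 0 0 0")

```text
time_s: 18.48
eef_pos: [523.9, 28.2, 180.4]
ee_rot: [0.004, 0.677, 0.736, 0.003]
force: [-0.6, -0.2, -0.2]
grip_width: -0.001
grip_force: 0.0
```

Run:
```python
from h import *
s=sense();p=capture("scene");w=capture("wrist");t=capture("top");print(s["eef_pos"],s["force"],s["time_s"])
c=red(w)[0][0];print(c,[cc for cc,st in red(p) if 200<cc[0]<380 and cc[1]>80],"knob",at_z(w,c,82.5,s),[(cc,at_z(t,cc,82.5)) for cc,st in red(t) if 230<cc[0]<300])
for n in("roll_centre",): print([(b["position"],b["confidence"],at_z(t,b["position"],130)) for b in boxes_of(t,n)])
for n in("wax_star","brush","wax_pen"): print(n,[(b["position"],b["confidence"]) for b in boxes_of(t,n)[:1]])
cv2.imwrite("pics/end.png",np.hstack([cv2.resize(p["pixels"][140:220,185:265],(400,400)),cv2.resize(w["pixels"][180:384,150:354],(400,400))]))
```

```text
[523.93231635  28.20349857 180.38586769] [-0.57608147 -0.21257519 -0.23775376] 18.4833Traceback (most recent call last):
  File "<stdin>", line 3, in <module>
IndexError: list index out of range
```

drive_tool(commands="0 -0.2 0.3 0 0 0 0;0.02 -0.35 0.3 0 0 0 0;0.02 -0.35 0.2 0 0 0 0;0 -0.2 0 0 0 0 0;0 0 0 0 0 0 0;0 0 0 0 0 0 0")

```text
time_s: 19.13
eef_pos: [526.6, -79.1, 254.5]
ee_rot: [0.001, 0.678, 0.735, 0.002]
force: [-0.6, 0.0, -0.5]
grip_width: 0.002
grip_force: 0.0
```

Run:
```python
from h import *
s=sense();p=capture("scene");w=capture("wrist");t=capture("top");print(s["eef_pos"],s["time_s"])
print("scene",[cc for cc,st in red(p) if 200<cc[0]<380 and cc[1]>80])
for cc,st in red(w): print("knob",cc,st,at_z(w,cc,82.5,s))
# cheek outer top edge: dark/bright transition along columns at sides of the knob
px=cv2.cvtColor(w["pixels"],cv2.COLOR_BGR2LAB).astype(float)
for x in(480,500,550,570):
    r=[];
    for y in np.arange(-110,-50,2.): 
        u=proj(w,(x,y,120),s).round().astype(int); r.append(int(w["pixels"][u[1],u[0]].astype(int).sum()/3) if 0<=u[1]<384 else -1)
    print(x,r)
for n,z in(("roll_centre",130),("wax_star",12),("brush",40),("wax_pen",40)): print(n,[(np.round(b["position"]),round(b["confidence"],2)) for b in boxes_of(t,n)[:3]])
```

```text
[526.61244215 -79.0672049  254.45472957] 19.1333
scene [array([235.13432836, 184.41791045])]
knob [256.84795322 155.27875244] [244 143  26  25 513] [524.61325071 -56.49680921  82.5       ]
480 [67, 61, 70, 87, 91, 91, 90, 89, 90, 89, 135, 140, 70, 52, 50, 53, 54, 50, 53, 49, 54, 55, 50, 74, 75, 78, 77, 79, 77, 82]
500 [58, 38, 36, 46, 78, 90, 92, 92, 91, 91, 92, 97, 135, 70, 54, 51, 53, 53, 55, 54, 53, 55, 56, 58, 129, 132, 133, 130, 132, 128]
550 [62, 62, 42, 34, 33, 41, 67, 96, 93, 93, 95, 94, 92, 94, 92, 62, 47, 44, 43, 49, 48, 41, 49, 49, 50, 49, 75, 79, 74, 76]
570 [44, 44, 44, 44, 40, 44, 43, 86, 88, 86, 86, 86, 87, 88, 92, 93, 72, 46, 45, 45, 45, 49, 48, 47, 51, 50, 63, 140, 145, 145]
roll_centre [(array([297., 184.]), 0.9), (array([168., 264.]), 0.9), (array([200., 228.]), 0.49)]
wax_star [(array([274., 239.]), 0.67)]
brush [(array([143., 205.]), 0.74), (array([323., 177.]), 0.27)]
wax_pen [(array([138., 227.]), 0.56)]
```

The collar comes out at y ≈ -82.4 and the cheek face at y ≈ -82.5, so the spindle is seated and the arm is clear.

```bash
python3 -c "
from rig import *
print(finish_job())"
```

```text
the job is handed in; nothing more can be done
None
```

The spindle is through both cheeks and the roll's core with its collar against the left cheek (measured within about 1 mm), and I handed the job in about 19 s into the run; the hand-in returned no verdict.

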